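Close up the chopping station

TASK

Close up the chopping station: push its peelings drawer in until it is fully home, then slide the chopping board away from you along its rails until you feel its pegs drop into their notches and it lies flat, flush with the frame, locking the drawer. Only push with your fingertips; do not pick up or lift the board or anything else, and leave the lemon, garlic and spice jar where they are.

Things in the scene. Friction and masses are not known exactly. Their poses are not given: they have to be found in the camera images.
- station: Fixed beech frame on the worktop, 194 mm (its x) by 260 mm (its y). Origin: centre of its underside. y points away from the robot, the way the board slides home; x points to the robot's right, the way the drawer closes. Cheeks 14 mm thick stand along both long sides, tops at z = 78 mm; between them two steel rails run along y, tops at z = 60 mm, open between down to the drawer.
- home_seat (a point): Fixed point of the station, 60 mm above its origin (rail height): the board's origin lies here when home, within 3 mm. The rails, at x = -60 and +60 mm, each have two notches, 18 mm long along y, at y = -40 and +95 mm. Both ends are open above the rails: only the notches stop the board.
- board: Loose brown wooden board, 160 (its x) by 240 (its y) by 18 mm thick, 0.5 to 0.9 kg. Origin: centre of its underside; axes as the station's; 3 mm play to each cheek. It starts 25 to 65 mm towards the station's -y, riding on its pegs, underside 10 mm above the rails. Sliding it takes 3 to 7 N. When home it falls 10 mm by its own weight: top flush with the cheeks, and it slides no further.
- board_end (a point): Middle of the board's near (-y) end face, half-way up its 18 mm thickness, 120 mm from the board's origin: a place to push it along +y. Nothing stands in front of this face.
- board_slot (a point): Centre of the board's hand slot, level with its top, 85 mm from the board's origin towards -y. The slot goes right through: 90 mm along the board's x, 34 mm along its y. A fingertip may also drag the board here, some 12 mm deep.
- peelings_drawer (a joint): Peelings drawer below the rails: metres that it stands out of the frame towards the robot's left (the station's -x). 0 = fully home, where it meets a firm stop; starts 0.018 to 0.032. About 2 N of friction; it stays where it is left.
- drawer_pull (a point): Middle of the drawer's steel bar pull: 9 mm diameter, 110 mm long along the station's y, axis 31 mm above the worktop and 22 mm in front of the drawer's front panel (240 mm wide, z = 8 to 51 mm). 133 mm from the station's origin, towards -x, when home. Push it along the station's +x.
- lemon: Yellow lemon, 70 x 50 x 50 mm, on the steel worktop: leave alone. Origin at the centre of its underside.
- locking_peg (a point): Tip of the board's far left peg (x -60, y +95 mm). Four pegs, 12 mm diameter, 10 mm long, stand below the board at x = -60 and +60, y = -40 and +95 mm. This one goes through its rail notch into a notch in the drawer's side and so locks the drawer. If the drawer is not home it lands on the drawer's side and the board stays crooked.
- garlic: Bulb of garlic, 51 mm across and 51 mm high, lying on the steel worktop: leave alone. Origin at the centre of its underside.
- spice_jar: Spice jar with a red lid, on the steel worktop, 45 mm diameter, 106 mm high: leave alone. Origin at the centre of its underside.

How it is judged:
On the way, in this order (a step that is already met when the one before it is completed fails the run):
1. the drawer is pushed fully home (value of joint peelings_drawer below 0.005 m), for 0.2 s.
2. the board has dropped into its notches (z of board in the frame of home_seat below 0.002 m and horizontal distance between board and home_seat below 0.007 m), for 0.2 s.
At the end, for the whole second after the job is handed in: Drawer within 5 mm of fully home; board at rest and level (0.02 rad) in its notches, within 2 mm of its seated height and 7 mm of its home place, square to the frame within 0.05 rad (all of step 2 and value of joint peelings_drawer below 0.005 m and angle between board's own z axis and vertical below 0.02 rad and angle between the y axis of board and the y axis of station, either way round below 0.05 rad and linear speed of board below 0.01 m/s); the robot touches nothing.
It fails at once if the board is lifted (more than 8 mm above the height at which it rides on its pegs) or tipped (z of board in the frame of home_seat above 0.018 m or angle between board's own z axis and vertical above 0.2 rad).
It fails at once if the lemon, the garlic or the spice jar is moved more than 20 mm (distance of any of lemon, garlic, spice_jar from where it was at the start of the episode above 0.02 m).
It also fails if it takes over 58 s, if anything falls off the work surface, if the arm or the gripper's body presses on something with over 40 N, if the wrist force passes 120 N, or if a joint passes its speed limit or range.

ROBOT

A 6-joint arm with a two-finger parallel gripper is mounted at the origin on a cart in front of the work surface, level with it; the furniture and walls round the work are solid. World frame = base frame: x ahead of the robot, y to its left, z up, the work surface at z = 0. Lengths are in m, angles in rad, forces in N, time in s.
With the tool pointing down it reaches from about 0.4 to 0.825 m from the base axis. Payload 7 kg.
Tool frame: the origin (TCP) lies at the very end of the fingers, on their centre line; the grasp point (between the pads) lies grasp_offset behind it (grasp_offset is the distance from the TCP to the grasp point, in m); z points along the fingers, y is the line along which they close (so a half turn about z gives the same grasp; the last joint's range is limited). The gripper opens to 85 mm and grips with 20 to 120 N. Pads are 22 mm wide; open, the fingers measure 114 mm over their backs; the gripper's body (76 mm by 85 mm) begins 54 mm behind the grasp point. The pads swing forward as they close: fully open they stand 13 mm farther back than shut.
Start: joints at [1.589, 0.359, 0.012, 0, -1.224, -0.288], TCP at [0.18, 0.651, 0.196] pointing down, gripper open.
Joint ranges: [-3.07, 3.07], [-1.43, 2.12], [-1.02, 1.25], [-3.03, 1.67], [-3.05, -0], [-3.03, 3.03]. Speed limits (rad/s): [2.39, 2.39, 3.01, 3.14, 3.14, 3.14].

INTERFACE

Orientations are given as a unit quaternion [x, y, z, w].
In Python, from workcell import * gives the robot as it stands.
- The arm moves only by the tool jog_arm, never from a script. Its argument "rows" is a list of rows, each a list of 4 numbers: the shift along the tool's x, y, z scaled (see below), then the turn about the tool's z scaled (see below). In form: [[x, y, z, yaw], ...]. A call has 1 to 20 rows; each row shifts and turns the commanded pose from where the row before left it, along the tool's axes as they then stand; what a row does not reach is not made up. The controller multiplies each number of a shift by 25 mm and each number of a turn by 0.12 rad. A row lasts 1/12 s, in which the tool goes at most 41.7 mm and 7.16 degrees, less where a joint would pass 70% of its speed; a pose out of reach is approached as far as the arm can. A call with a number of a shift or a turn outside -1 to 1 is refused whole. A call with a gripper value outside its range is refused whole. "gripper" is the closure, from -1 (fully open) to 1 (shut), set as the call begins (left out, the last holds). The fingers move at their own pace and stop on an object; the grip force is fixed at half the most. Time passes only in rows, so rows that do not move let the fingers close. It gives the time, the measured TCP pose, the force, the opening and the grip force at its end, in the units of the state.
- read_state(): the state, without advancing time (a new reading comes with each control period).
- get_image(name): name is "scene" or "top"; returns the picture (480x640x3 uint8, red, green, blue); there is no depth.
- camera_model(name): a dict with "intrinsics" (3x3 intrinsics, pixels), "k1" (the pictures are not rectified: a ray, as slopes to the right and down, at radius r is drawn at 1 + k1 r^2 times it, then the intrinsics apply), "eye" and "orientation" of the camera in the world. Camera axes: x right, y down, z forward; pixel columns grow to the right and rows downward; lengths in m; the calibration is good to about 2 mm. A picture is of the moment at which its call begins. camera_model takes no time and is no camera call.
- sign_off(): hands the job in; it is judged then, once.
The state is a dict: "clock": time; "joints": joint angles; "joint_vel": joint speeds; "tau": joint torques, N m; "tool_pos": TCP position; "tool_rot": TCP orientation; "force": force on the tool from outside, world axes, zero at the start; "ft_torque": the same for the moment, N m; "gripper_width": finger opening in m; "grip_force": force on a finger pad.
Only numpy, scipy, OpenCV 4.12 (cv2) and the standard library are available. Lean on these libraries where they do the work, as an engineer would, in place of code of your own. Each camera call takes 0.05 s, during which the arm holds its last target. There are 200 camera calls.

## Working session

There is one attempt and no reset: what is moved stays moved. The work goes in short steps, Python scripts to look and compute and a tool call to move; the robot and the scene stay as the last step left them, time stands still between calls to the robot, and variables do not carry over. Pictures are saved under pics/ and viewed, at most 10 in all, crops included, and the job is handed in when it is done.

Besides the shell and the picture viewer there is one more tool, called after "Call:" by a JSON object that holds its "op" and its "data", one argument or row to a line. jog_arm: Moves the arm, as the interface text tells. Shifts and turns lie within -1 to 1; 1 stands for 25 mm of shift or 0.12 rad of turn. Its arguments: {"type":"object","properties":{"rows":{"type":"array","items":{"type":"array","items":{"type":"number","minimum":-1,"maximum":1}}},"gripper":{"type":"number"}},"required":["rows"]}

```bash
mkdir -p pics
cat > h.py <<'E'
from workcell import *
import numpy as np, cv2
from scipy.spatial.transform import Rotation as R
def snap(n,f):
    im=get_image(n); cv2.imwrite('pics/'+f,im[:,:,::-1]); return im
def ray(n,u,v):
    m=camera_model(n);K=np.array(m['intrinsics']);d=np.linalg.inv(K)@[u,v,1];d=d[:2]
    s=d.copy()
    for _ in range(20): s=d/(1+m['k1']*(s@s))
    return np.array(m['eye']),R.from_quat(m['orientation']).apply([s[0],s[1],1])
def onz(n,u,v,z):
    e,d=ray(n,u,v);return (e+d*(z-e[2])/d[2]).round(4)
def proj(n,P):
    m=camera_model(n);K=np.array(m['intrinsics']);c=R.from_quat(m['orientation']).inv().apply(np.atleast_2d(P)-np.array(m['eye']))
    s=c[:,:2]/c[:,2:];s=s*(1+m['k1']*(s**2).sum(1,keepdims=True));return (s*[K[0,0],K[1,1]]+K[:2,2]).round(1)
E
python3 - <<'E'
from h import *
snap('top','t0.png');snap('scene','s0.png')
s=read_state();print(s);
for n in('top','scene'):print(camera_model(n))
print(R.from_quat(s['tool_rot']).as_matrix().round(3))
E
```

```text
{'clock': 0.1, 'joints': array([ 1.58912745e+00,  3.59301676e-01,  1.11602309e-02, -3.00474193e-04,
       -1.22408638e+00, -2.88097172e-01]), 'joint_vel': array([-5.37832309e-05, -1.57460265e-03,  1.64378418e-03, -8.48691959e-04,
       -4.81886843e-04,  6.95346885e-04]), 'tau': array([-1.09732515e-03, -5.84765303e+01,  2.94107616e+01,  6.95468724e+00,
       -3.17834783e-03,  2.66673510e-06]), 'tool_pos': array([0.17979791, 0.65012321, 0.19517189]), 'tool_rot': array([ 9.90909925e-01, -1.34525049e-01, -3.03714535e-05,  7.28924455e-04]), 'force': array([-0.52949577, -0.05230726,  0.47149662]), 'ft_torque': array([-0.00539262,  0.00532962, -0.01097932]), 'grip_force': 0.0, 'gripper_width': 0.08550142507376231}
{'intrinsics': array([[478.9967487 ,   0.        , 315.68800924],
       [  0.        , 478.9967487 , 237.398268  ],
       [  0.        ,   0.        ,   1.        ]]), 'k1': -0.06330142866301822, 'eye': array([0.35261255, 0.11164611, 0.92592235]), 'orientation': array([ 0.72861416, -0.67753643,  0.06954694, -0.07231192])}
{'intrinsics': array([[585.51443192,   0.        , 323.09283829],
       [  0.        , 585.51443192, 224.89716883],
       [  0.        ,   0.        ,   1.        ]]), 'k1': -0.006535680379655621, 'eye': array([ 0.06510066, -0.63057518,  0.88010054]), 'orientation': array([ 0.87599133, -0.26762231,  0.11003454, -0.38588845])}
[[ 0.964 -0.267 -0.   ]
 [-0.267 -0.964 -0.001]
 [ 0.     0.001 -1.   ]]
```

View pics/t0.png

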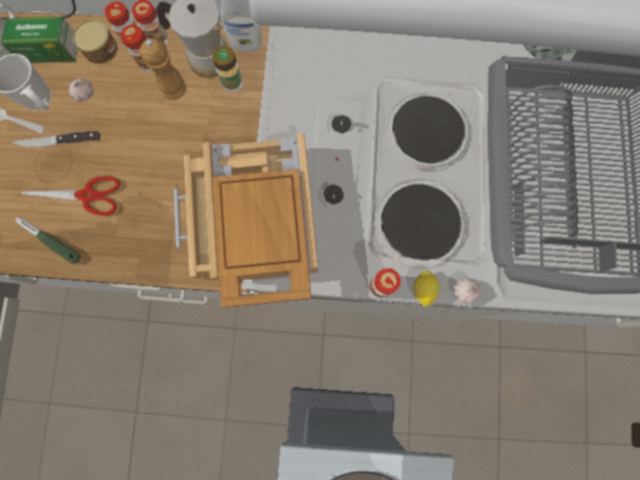

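View pics/s0.png

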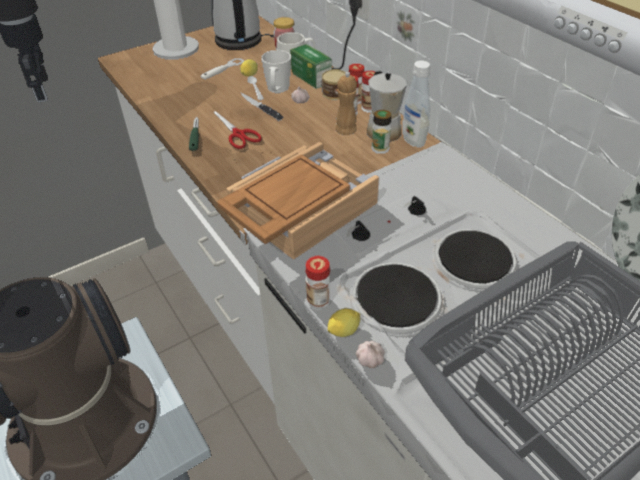

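The top view shows the station, with the board's near end at about (221..310, 300), the pull at (180,217), and the jar, lemon and garlic at the right, about (385..465, 285). I'll enlarge the station to measure its edges.

Run:
```python
from h import *
im=cv2.imread('pics/t0.png')[125:310,165:325]
cv2.imwrite('pics/t0c.png',cv2.resize(im,None,fx=3.2,fy=3.2,interpolation=cv2.INTER_CUBIC))
```

```text
(no output)
```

View pics/t0c.png

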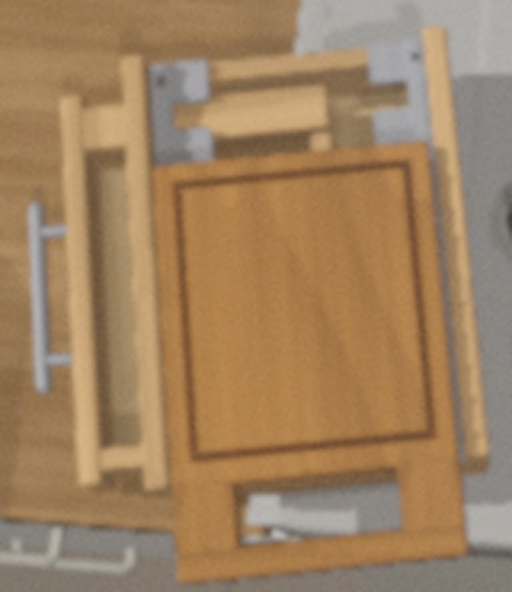

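Run:
```python
from h import *
def c(p,z): return onz('top',p[0]/3.2+165-.35,p[1]/3.2+125-.35,z)
P=[c(p,.078) for p in[(121,57),(443,27),(487,466),(145,490)]]
print('cheek',*P,[np.linalg.norm(P[i]-P[i-1]).round(4) for i in range(4)],'ctr',np.mean(P,0))
B=[c(p,.088) for p in[(152,168),(425,143),(466,552),(178,580)]]
print('board',*B,[np.linalg.norm(B[i]-B[i-1]).round(4) for i in range(4)],'ctr',np.mean(B,0))
B2=[c(p,.088) for p in[(466,528),(178,553)]];print('alt near',*B2)
print('slot',*[c(p,.088) for p in[(235,487),(398,470),(403,530),(240,545)]])
D=[c(p,.0355) for p in[(34,203),(42,390)]];print('pull',*D,np.linalg.norm(D[0]-D[1]))
print('panel',*[c(p,.051) for p in[(60,98),(80,486)]])
C=np.mean(P,0)
y=(P[0]+P[1]-P[2]-P[3]);x=(P[1]+P[2]-P[0]-P[3])
a=np.arctan2(y[1],y[0]);a2=np.arctan2(x[0],-x[1]);print('yaw',a,a2,np.arctan2(*(B[0]+B[1]-B[2]-B[3])[1::-1]))
a=(a+a2)/2;Y=np.array([np.cos(a),np.sin(a)]);X=np.array([Y[1],-Y[0]])
for n,q in [('b',np.mean(B,0)),('p',np.mean(D,0)),('nearmid',(B[2]+B[3])/2),('altnear',np.mean(B2,0))]:
  d=(q-C)[:2];print(n,d@X,d@Y)
for n,u,v,z in[('jar',387,281,.106),('lemon',427,287,.025),('garlic',465,290,.025)]:print(n,onz('top',u,v,z))
```

```text
cheek [0.6924 0.3483 0.078 ] [0.7247 0.1597 0.078 ] [0.4656 0.1149 0.078 ] [0.4382 0.3038 0.078 ] [np.float64(0.2581), np.float64(0.1913), np.float64(0.2629), np.float64(0.1909)] ctr [0.580225 0.231675 0.078   ]
board [0.6219 0.3192 0.088 ] [0.6482 0.1639 0.088 ] [0.4164 0.1229 0.088 ] [0.3896 0.278  0.088 ] [np.float64(0.2359), np.float64(0.1575), np.float64(0.2354), np.float64(0.1574)] ctr [0.519025 0.221    0.088   ]
alt near [0.4294 0.1239 0.088 ] [0.4042 0.2796 0.088 ]
slot [0.4425 0.2522 0.088 ] [0.4585 0.1635 0.088 ] [0.4258 0.1581 0.088 ] [0.4111 0.2462 0.088 ]
pull [0.6116 0.4017 0.0355] [0.497  0.3816 0.0355] 0.11634934464791802
panel [0.6743 0.3897 0.051 ] [0.4404 0.3477 0.051 ]
yaw 0.17224836564060036 0.15684672163678892 0.17529901947111132
b 0.0005058808200438447 -0.06212197445023703
p -0.16206081973378492 0.0006300454060334851
nearmid 0.00177271167172126 -0.17994598840576836
altnear 0.0027507941693971647 -0.16611944311680557
jar [ 0.452  -0.0068  0.106 ]
lemon [ 0.4558 -0.0947  0.025 ]
garlic [ 0.4552 -0.1673  0.025 ]
```

The measured sizes match what is given: cheeks 191 x 260 mm, board 157 x 236 mm, pull 116 mm. So the station is at (0.580, 0.232) with yaw 0.168, the board is 62 mm short and the drawer is 29 mm out. Next I shut the fingers, turn, and go beside the pull.

Call:
{"op": "jog_arm", "data": {
  "rows": [
    [0,0,0,-0.73],
    [0,0,0,-0.73],
    [0,0,0,-0.73],
    [0,0,0,-0.73],
    [0,0,0,-0.73],
    [0,0,0,0],
    [0,0,0,0]
  ],
  "gripper": 1
}}

```text
clock: 0.68
tool_pos: [0.1799, 0.6503, 0.1956]
tool_rot: [0.997, 0.083, -0.0, 0.0]
force: [0.3, -0.4, -0.1]
gripper_width: 0.0009
grip_force: 0.0
```

Call:
{"op": "jog_arm", "data": {
  "rows": [
    [0.72,0.6,0,0],
    [0.72,0.6,0,0],
    [0.72,0.6,0,0],
    [0.72,0.6,0,0],
    [0.72,0.6,0,0],
    [0.72,0.6,0,0],
    [0.72,0.6,0,0],
    [0.72,0.6,0,0],
    [0.72,0.6,0,0],
    [0.72,0.6,0,0],
    [0.72,0.6,0,0],
    [0.72,0.6,0,0],
    [0.72,0.6,0,0],
    [0.72,0.6,0,0],
    [0.72,0.6,0,0],
    [0.72,0.6,0,0],
    [0.72,0.6,0,0],
    [0.72,0.6,0,0],
    [0,0,0,0],
    [0,0,0,0]
  ]
}}

```text
clock: 2.35
tool_pos: [0.5454, 0.4376, 0.1954]
tool_rot: [0.997, 0.082, -0.0, 0.0]
force: [0.6, -0.3, -0.2]
gripper_width: -0.0
grip_force: 0.0
```

```bash
cat >> h.py <<'E'
C=np.array([.5802,.2317]);A=.168;Y=np.array([np.cos(A),np.sin(A)]);X=np.array([Y[1],-Y[0]])
def st():
    s=read_state();r=R.from_quat(s['tool_rot']).as_matrix();d=s['tool_pos'][:2]-C
    print('t',s['clock'],'stn xy',(d@X).round(4),(d@Y).round(4),'z',s['tool_pos'][2].round(4),'yaw',np.arctan2(r[1,0],r[0,0]).round(3),'F',s['force'].round(1),'w',round(s['gripper_width'],3))
E
python3 - <<'E'
from h import *
st();im=snap('top','t1.png')
cv2.imwrite('pics/t1c.png',cv2.resize(im[110:320,60:340,::-1],None,fx=2.5,fy=2.5))
E
```

```text
t 2.35 stn xy -0.2088 0.0001 z 0.1954 yaw 0.163 F [ 0.6 -0.3 -0.2] w -0.0
```

View pics/t1c.png

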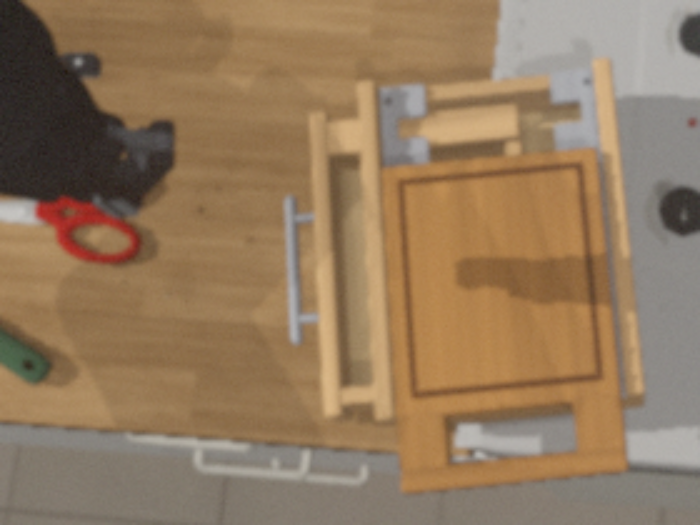

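The gripper is left of the pull (crop (290,270)), and the scissors are clear of the spot where it comes down. I lower it and start to push.

Call:
{"op": "jog_arm", "data": {
  "rows": [
    [0,0,0.7,0],
    [0,0,0.7,0],
    [0,0,0.7,0],
    [0,0,0.7,0],
    [0,0,0.7,0],
    [0,0,0.7,0],
    [0,0,0.7,0],
    [0,0,0.7,0],
    [0,0,0.7,0],
    [0,0,0.7,0],
    [0,0,0,0]
  ]
}}

```text
clock: 3.32
tool_pos: [0.5418, 0.4375, 0.0172]
tool_rot: [0.996, 0.084, -0.002, 0.002]
force: [-1.3, -0.5, -0.9]
gripper_width: 0.0001
grip_force: 0.0
```

Call:
{"op": "jog_arm", "data": {
  "rows": [
    [0,0.2,0,0],
    [0,0.2,0,0],
    [0,0.2,0,0],
    [0,0.2,0,0],
    [0,0.2,0,0],
    [0,0.2,0,0],
    [0,0.2,0,0],
    [0,0.2,0,0]
  ]
}}

```text
clock: 3.98
tool_pos: [0.5515, 0.3986, 0.0213]
tool_rot: [0.996, 0.084, 0.0, -0.0]
force: [-0.3, -0.5, 0.2]
gripper_width: -0.0003
grip_force: 0.0
```

```bash
python3 -c "
from h import *
st()"
```

```text
t 3.9833 stn xy -0.1693 -0.0004 z 0.0213 yaw 0.168 F [-0.3 -0.5  0.2] w -0.0
```

Call:
{"op": "jog_arm", "data": {
  "rows": [
    [0,0.16,0,0],
    [0,0.16,0,0],
    [0,0.16,0,0],
    [0,0.16,0,0]
  ]
}}

```text
clock: 4.32
tool_pos: [0.554, 0.383, 0.0209]
tool_rot: [0.996, 0.084, -0.0, 0.0]
force: [0.1, -0.1, 0.0]
gripper_width: -0.0002
grip_force: 0.0
```

Run:
```python
from h import *
st();im=snap('top','t2.png')
cv2.imwrite('pics/t2c.png',cv2.resize(im[110:320,60:340,::-1],None,fx=2.5,fy=2.5))
```

```text
t 4.3167 stn xy -0.1536 -0.0005 z 0.0209 yaw 0.168 F [ 0.1 -0.1  0. ] w -0.0
```

View pics/t2c.png

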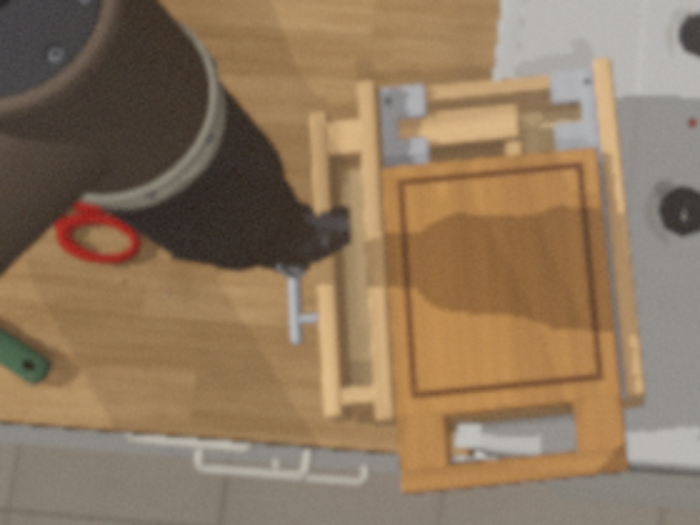

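The drawer has not moved: the bar is still at crop (293,270), and no force shows. I check with the scene view where the fingertip really is.

Run:
```python
from h import *
p=read_state()['tool_pos']
for n in('top','scene'):print(n,proj(n,[p,p+[0,0,.05],[.555,.3917,.031]]))
im=snap('scene','s2.png')
cv2.imwrite('pics/s2c.png',cv2.resize(im[90:250,160:380,::-1],None,fx=3.5,fy=3.5))
```

```text
top [[183.2 219.2]
 [176.  212.8]
 [177.1 217.1]]
scene [[263.8 173.8]
 [262.  156.8]
 [261.9 168.4]]
```

View pics/s2c.png

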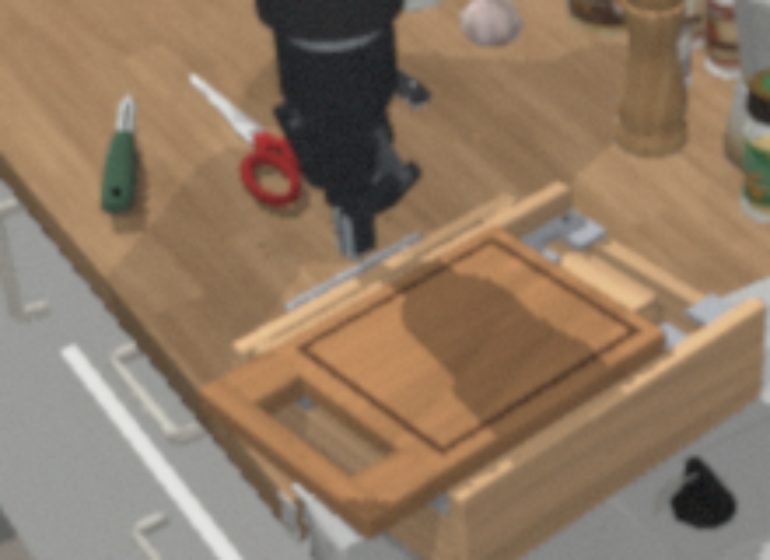

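Run:
```python
from h import *
def tri(a,b):
    e1,d1=ray('top',*a);e2,d2=ray('scene',*b);t=np.linalg.lstsq(np.c_[d1,-d2],e2-e1,rcond=None)[0]
    p,q=e1+t[0]*d1,e2+t[1]*d2;print((p+q)/2,np.linalg.norm(p-q));
tri((176,217.5),(261.5,162));print(read_state()['tool_pos'],read_state()['joints'].round(3))
print('scene z=.021',onz('scene',261.5,162,.021),'z=.04',onz('scene',261.5,162,.04),'bar',onz('scene',261.4,167,.0355))
t=cv2.imread('pics/t2.png')[185:240,150:215];s=cv2.imread('pics/s2.png')[125:180,230:295]
cv2.imwrite('pics/z2.png',np.hstack([cv2.resize(a,(390,330),interpolation=cv2.INTER_CUBIC) for a in(t,s)]))
```

```text
[0.55059941 0.3855695  0.05493854] 0.003952048658483018
[0.55397124 0.38276684 0.02096813] [ 0.893  0.502 -0.193 -0.    -0.877  0.845]
scene z=.021 [0.5726 0.4268 0.021 ] z=.04 [0.5614 0.4035 0.04  ] bar [0.554  0.3916 0.0355]
```

View pics/z2.png

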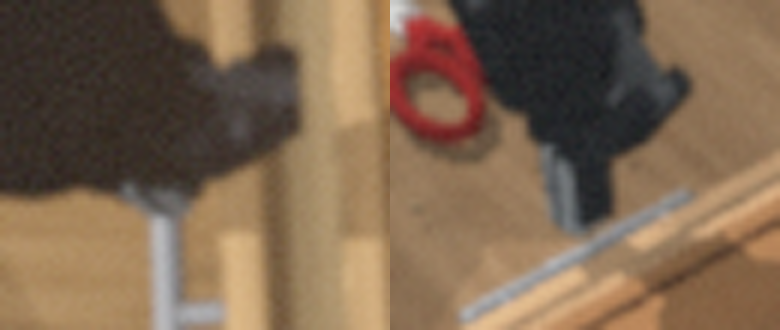

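Both views put the real fingertip at about (0.551, 0.386, 0.055). That agrees with the reported xy, but it is some 34 mm above the reported z, so the fingers are passing over the bar. I go back, lower carefully against the force reading, and look again.

Call:
{"op": "jog_arm", "data": {
  "rows": [
    [0,-0.5,0,0],
    [0,-0.5,0,0],
    [0,-0.5,0,0],
    [0,-0.5,0,0],
    [0,-0.4,0,0],
    [0,0,0.2,0],
    [0,0,0.2,0],
    [0,0,0.2,0],
    [0,0,0.2,0],
    [0,0,0,0]
  ]
}}

```text
clock: 5.25
tool_pos: [0.5433, 0.4412, -0.0007]
tool_rot: [0.996, 0.084, -0.001, 0.001]
force: [0.6, -0.8, 0.4]
gripper_width: 0.0001
grip_force: 0.0
```

Run:
```python
from h import *
st();p=read_state()['tool_pos']
q=p+[0,0,.034]
for n in('top','scene'):print(n,proj(n,[p,q]))
t=snap('top','t3.png')[180:245,125:205,::-1];s=snap('scene','s3.png')[115:180,220:300,::-1]
cv2.imwrite('pics/z3.png',np.hstack([cv2.resize(a,(400,325),interpolation=cv2.INTER_CUBIC) for a in(t,s)]))
```

```text
t 5.25 stn xy -0.2127 -0.0014 z -0.0007 yaw 0.167 F [ 0.6 -0.8  0.4] w 0.0
top [[156.4 224.9]
 [150.8 221. ]]
scene [[249.1 170.3]
 [247.7 159.1]]
```

View pics/z3.png

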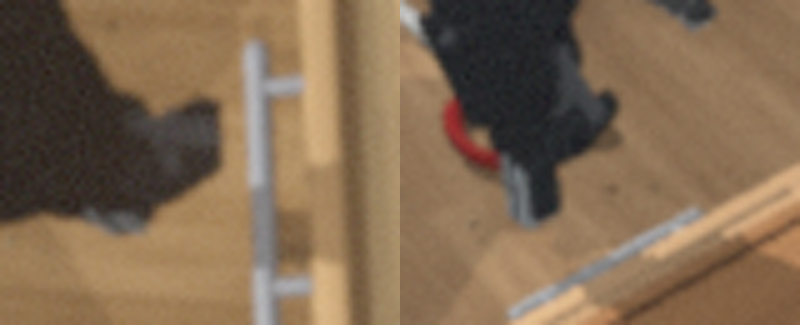

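The tip appears at scene (246,159) and top (149,226), which fits a point 34 mm above the reading, and at z = 0 there is no contact. True tip height is about 33 mm, so I go down 14 mm more and then push.

Call:
{"op": "jog_arm", "data": {
  "rows": [
    [0,0,0.14,0],
    [0,0,0.14,0],
    [0,0,0.14,0],
    [0,0,0.14,0],
    [0,0,0,0]
  ]
}}

```text
clock: 5.77
tool_pos: [0.5435, 0.442, -0.014]
tool_rot: [0.996, 0.084, -0.001, 0.0]
force: [-0.4, -0.4, -0.3]
gripper_width: -0.0001
grip_force: 0.0
```

Call:
{"op": "jog_arm", "data": {
  "rows": [
    [0,0.2,0,0],
    [0,0.2,0,0],
    [0,0.2,0,0],
    [0,0.2,0,0],
    [0,0.2,0,0],
    [0,0.2,0,0],
    [0,0.2,0,0],
    [0,0.2,0,0]
  ]
}}

```text
clock: 6.43
tool_pos: [0.5508, 0.4031, -0.0128]
tool_rot: [0.996, 0.084, 0.0, -0.0]
force: [-0.4, 3.4, 0.3]
gripper_width: -0.0005
grip_force: 1.1
```

```bash
python3 -c "
from h import *
st()"
```

```text
t 6.4333 stn xy -0.1739 -0.0004 z -0.0128 yaw 0.168 F [-0.4  3.4  0.3] w -0.001
```

Contact now, with a 3.4 N push. I carry on towards the stop.

Call:
{"op": "jog_arm", "data": {
  "rows": [
    [0,0.16,0,0],
    [0,0.16,0,0],
    [0,0.16,0,0],
    [0,0.16,0,0]
  ]
}}

```text
clock: 6.77
tool_pos: [0.5535, 0.3873, -0.0128]
tool_rot: [0.996, 0.084, 0.0, -0.0]
force: [-0.2, 1.3, 1.6]
gripper_width: -0.0002
grip_force: 1.1
```

Call:
{"op": "jog_arm", "data": {
  "rows": [
    [0,0.12,0,0],
    [0,0.12,0,0],
    [0,0.06,0,0]
  ]
}}

```text
clock: 7.02
tool_pos: [0.5548, 0.3797, -0.0128]
tool_rot: [0.996, 0.084, 0.0, -0.0]
force: [0.1, 1.8, 1.3]
gripper_width: 0.0001
grip_force: 1.1
```

```bash
python3 -c "
from h import *
st()"
```

```text
t 7.0167 stn xy -0.1501 -0.0003 z -0.0128 yaw 0.168 F [0.1 1.8 1.3] w 0.0
```

Call:
{"op": "jog_arm", "data": {
  "rows": [
    [0,0.08,0,0],
    [0,0.08,0,0]
  ]
}}

```text
clock: 7.18
tool_pos: [0.5552, 0.3791, -0.0127]
tool_rot: [0.996, 0.084, 0.001, -0.002]
force: [-7.9, 18.5, -1.9]
gripper_width: 0.0003
grip_force: 8.6
```

Call:
{"op": "jog_arm", "data": {
  "rows": [
    [0,0.06,0,0],
    [0,0.06,0,0]
  ]
}}

```text
clock: 7.35
tool_pos: [0.5553, 0.3789, -0.0126]
tool_rot: [0.996, 0.084, 0.001, -0.004]
force: [-12.6, 25.6, -3.4]
gripper_width: -0.0002
grip_force: 11.9
```

Call:
{"op": "jog_arm", "data": {
  "rows": [
    [0,0.04,0,0],
    [0,0.04,0,0]
  ]
}}

```text
clock: 7.52
tool_pos: [0.5554, 0.3789, -0.0126]
tool_rot: [0.996, 0.085, 0.002, -0.005]
force: [-12.9, 29.9, -4.0]
gripper_width: -0.0001
grip_force: 13.9
```

The drawer hits a firm stop after about 27 mm of travel (30 N). I back off, rise, and go round to the near end of the board.

Call:
{"op": "jog_arm", "data": {
  "rows": [
    [0,-0.4,0,0],
    [0,-0.5,0,0],
    [0,-0.5,0,0],
    [0,-0.5,0,0],
    [0,-0.1,-0.7,0],
    [0,0,-0.9,0],
    [0,0,-0.9,0],
    [0,0,-0.9,0],
    [0,0,-0.9,0],
    [0,0,-0.9,0],
    [0,0,-0.9,0],
    [0,0,-0.4,0],
    [0,0,0,0]
  ]
}}

```text
clock: 8.6
tool_pos: [0.5488, 0.4215, 0.1525]
tool_rot: [0.996, 0.084, 0.002, -0.001]
force: [0.0, 0.4, 0.4]
gripper_width: -0.0004
grip_force: 0.0
```

Call:
{"op": "jog_arm", "data": {
  "rows": [
    [-0.7,0.3,0,0],
    [-0.7,0.3,0,0],
    [-0.7,0.3,0,0],
    [-0.7,0.3,0,0],
    [-0.7,0.3,0,0],
    [-0.7,0.5,0,0],
    [-0.7,0.6,0,0],
    [-0.7,0.6,0,0],
    [-0.7,0.6,0,0],
    [-0.6,0.6,0,0],
    [-0.6,0.6,0,0],
    [-0.6,0.6,0,0],
    [-0.5,0.6,0,0],
    [0,0.7,0,0],
    [0,0.7,0,0],
    [0,0,0,0],
    [0,0,0,0]
  ]
}}

```text
clock: 10.02
tool_pos: [0.3671, 0.1961, 0.1488]
tool_rot: [0.997, 0.083, -0.0, 0.0]
force: [0.3, -0.0, -0.2]
gripper_width: 0.0001
grip_force: 0.0
```

```bash
python3 -c "
from h import *
st()"
```

```text
t 10.0167 stn xy -0.0005 -0.216 z 0.1488 yaw 0.167 F [ 0.3 -0.  -0.2] w 0.0
```

Call:
{"op": "jog_arm", "data": {
  "rows": [
    [0,0,0.66,0],
    [0,0,0.66,0],
    [0,0,0.66,0],
    [0,0,0.66,0],
    [0,0,0.66,0],
    [0,0,0.66,0],
    [0,0,0.66,0],
    [0,0,0,0],
    [0,0,0,0]
  ]
}}

```text
clock: 10.77
tool_pos: [0.367, 0.1967, 0.0332]
tool_rot: [0.996, 0.084, -0.001, 0.001]
force: [-0.8, -0.1, -0.4]
gripper_width: 0.0
grip_force: 0.0
```

Run:
```python
from h import *
st();p=read_state()['tool_pos']
q=p+[0,0,.034]
for n in('top','scene'):print(n,proj(n,[p,q]))
t=snap('top','t4.png')[135:330,165:335,::-1];s=snap('scene','s4.png')[130:275,180:340,::-1]
a=cv2.resize(t,None,fx=3,fy=3);b=cv2.resize(s,(290,263))
z=np.zeros((585,800,3),np.uint8);z[:,:510]=a;z[:263,510:]=b
cv2.imwrite('pics/z4.png',z)
```

```text
t 10.7667 stn xy -0.0011 -0.2161 z 0.0332 yaw 0.169 F [-0.8 -0.1 -0.4] w 0.0
top [[268.5 323.4]
 [266.7 322.9]]
scene [[228.3 246.3]
 [226.2 234.4]]
```

View pics/z4.png

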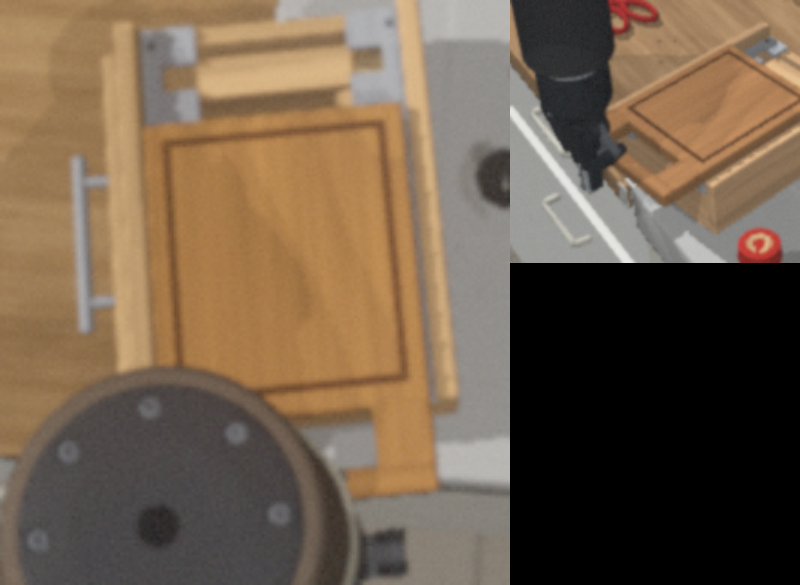

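The drawer's front is against the cheek, so it is home. The fingertip is at scene (225,235), matching a true height of 67 mm in front of the board's end. I push along +y.

Call:
{"op": "jog_arm", "data": {
  "rows": [
    [0.16,0,0,0],
    [0.16,0,0,0],
    [0.16,0,0,0],
    [0.16,0,0,0],
    [0.16,0,0,0],
    [0.16,0,0,0],
    [0.16,0,0,0],
    [0.16,0,0,0]
  ]
}}

```text
clock: 11.53
tool_pos: [0.3982, 0.2014, 0.0337]
tool_rot: [0.996, 0.084, -0.001, 0.001]
force: [-6.1, -1.3, 4.3]
gripper_width: 0.0003
grip_force: 3.2
```

Call:
{"op": "jog_arm", "data": {
  "rows": [
    [0.14,0,0,0],
    [0.14,0,0,0],
    [0.14,0,0,0],
    [0.14,0,0,0],
    [0.14,0,0,0],
    [0.14,0,0,0],
    [0.14,0,0,0],
    [0.14,0,0,0]
  ]
}}

```text
clock: 12.2
tool_pos: [0.4256, 0.206, 0.0336]
tool_rot: [0.996, 0.084, -0.001, 0.001]
force: [-5.9, -1.5, 4.6]
gripper_width: -0.0003
grip_force: 3.2
```

```bash
python3 -c "
from h import *
st()"
```

```text
t 12.2 stn xy -0.0005 -0.1567 z 0.0336 yaw 0.168 F [-5.9 -1.5  4.6] w -0.0
```

Call:
{"op": "jog_arm", "data": {
  "rows": [
    [0.12,0,0,0],
    [0.12,0,0,0],
    [0.12,0,0,0],
    [0.12,0,0,0],
    [0.12,0,0,0]
  ]
}}

```text
clock: 12.62
tool_pos: [0.4403, 0.2085, 0.0336]
tool_rot: [0.996, 0.084, -0.001, 0.001]
force: [-7.3, -0.7, 4.5]
gripper_width: 0.0001
grip_force: 3.2
```

Call:
{"op": "jog_arm", "data": {
  "rows": [
    [0.06,0,0,0],
    [0.06,0,0,0],
    [0.06,0,0,0],
    [0.06,0,0,0]
  ]
}}

```text
clock: 12.95
tool_pos: [0.4463, 0.2096, 0.0336]
tool_rot: [0.996, 0.084, -0.001, 0.001]
force: [-5.1, -1.0, 3.5]
gripper_width: 0.0001
grip_force: 2.9
```

```bash
python3 -c "
from h import *
st()"
```

```text
t 12.95 stn xy -0.0006 -0.1357 z 0.0336 yaw 0.168 F [-5.1 -1.   3.5] w 0.0
```

Call:
{"op": "jog_arm", "data": {
  "rows": [
    [0.05,0,0,0],
    [0.05,0,0,0]
  ]
}}

```text
clock: 13.12
tool_pos: [0.4487, 0.21, 0.0335]
tool_rot: [0.996, 0.084, -0.001, 0.001]
force: [-4.7, -0.1, 3.5]
gripper_width: -0.0001
grip_force: 2.6
```

Call:
{"op": "jog_arm", "data": {
  "rows": [
    [0.05,0,0,0],
    [0.05,0,0,0]
  ]
}}

```text
clock: 13.28
tool_pos: [0.4514, 0.2106, 0.0335]
tool_rot: [0.996, 0.084, -0.001, 0.001]
force: [-3.5, 0.0, -1.1]
gripper_width: -0.0002
grip_force: 1.7
```

Call:
{"op": "jog_arm", "data": {
  "rows": [
    [0.05,0,0,0],
    [0.05,0,0,0]
  ]
}}

```text
clock: 13.45
tool_pos: [0.4545, 0.2115, 0.0337]
tool_rot: [0.996, 0.084, -0.0, 0.0]
force: [-4.7, -0.7, 1.3]
gripper_width: 0.0004
grip_force: 2.2
```

Call:
{"op": "jog_arm", "data": {
  "rows": [
    [0.04,0,0,0],
    [0.04,0,0,0]
  ]
}}

```text
clock: 13.62
tool_pos: [0.4565, 0.2119, 0.0337]
tool_rot: [0.996, 0.084, -0.0, 0.0]
force: [-3.3, -0.2, -1.3]
gripper_width: -0.0
grip_force: 1.6
```

Call:
{"op": "jog_arm", "data": {
  "rows": [
    [0.04,0,0,0],
    [0.04,0,0,0]
  ]
}}

```text
clock: 13.78
tool_pos: [0.458, 0.2121, 0.0337]
tool_rot: [0.996, 0.084, -0.001, 0.0]
force: [-9.7, 0.0, 3.8]
gripper_width: -0.0003
grip_force: 4.8
```

Call:
{"op": "jog_arm", "data": {
  "rows": [
    [0.04,0,0,0],
    [0.02,0,0,0]
  ]
}}

```text
clock: 13.95
tool_pos: [0.4582, 0.2118, 0.0337]
tool_rot: [0.996, 0.084, -0.002, 0.001]
force: [-13.9, 0.4, 8.2]
gripper_width: -0.0001
grip_force: 7.1
```

Call:
{"op": "jog_arm", "data": {
  "rows": [
    [-0.5,0,0,0],
    [-0.5,0,0,0],
    [-0.6,0,0,0],
    [-0.6,0,0,0],
    [-0.3,0,-0.6,0],
    [0,0,-0.8,0],
    [0,-0.5,-0.8,0],
    [0,-0.8,-0.8,0],
    [0,-0.8,-0.8,0],
    [0,-0.8,0,0],
    [0,-0.8,0,0],
    [0,-0.8,0,0],
    [0,-0.8,0,0],
    [0,-0.8,0,0],
    [0,-0.8,0,0],
    [0,-0.8,0,0],
    [0,-0.8,0,0],
    [0,0,0,0]
  ]
}}

```text
clock: 15.45
tool_pos: [0.363, 0.4159, 0.1289]
tool_rot: [0.996, 0.085, 0.001, -0.0]
force: [0.6, 1.0, 0.1]
gripper_width: -0.0003
grip_force: 0.0
```

Run:
```python
from h import *
st()
t=snap('top','t5.png')[125:310,165:325,::-1];s=snap('scene','s5.png')[130:275,200:400,::-1]
a=cv2.resize(t,None,fx=3,fy=3,interpolation=cv2.INTER_CUBIC);b=cv2.resize(s,(320,232))
z=np.zeros((555,800,3),np.uint8);z[:,:480]=a;z[:232,480:]=b
cv2.imwrite('pics/z5.png',z)
B=[[-.08,.12],[.08,.12],[.08,-.12],[-.08,-.12]]
for h in(.078,.088):print(h,[tuple(((q-[165,125])*3).round()) for q in proj('top',[np.r_[C+b[0]*X+b[1]*Y,h] for b in B])])
```

```text
t 15.45 stn xy -0.2179 -0.1833 z 0.1289 yaw 0.17 F [0.6 1.  0.1] w -0.0
0.078 [(np.float64(139.0), np.float64(65.0)), (np.float64(392.0), np.float64(42.0)), (np.float64(427.0), np.float64(418.0)), (np.float64(159.0), np.float64(443.0))]
0.088 [(np.float64(135.0), np.float64(59.0)), (np.float64(391.0), np.float64(35.0)), (np.float64(427.0), np.float64(415.0)), (np.float64(156.0), np.float64(441.0))]
```

View pics/z5.png

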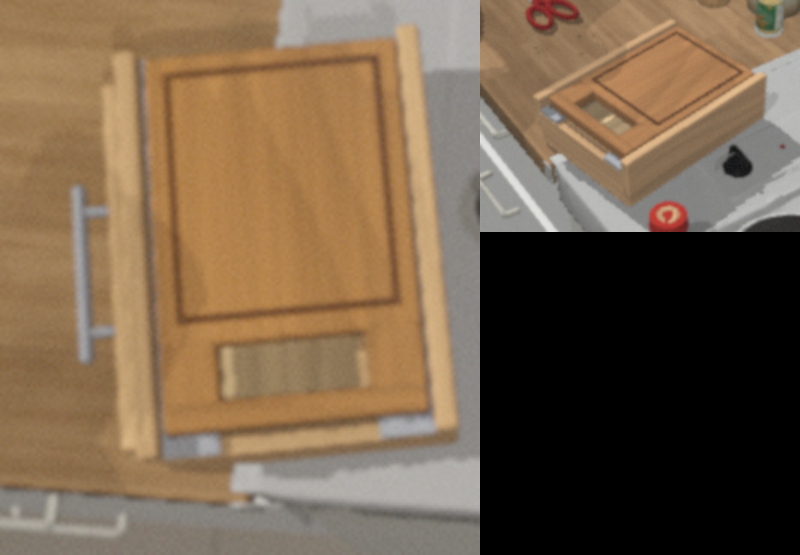

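The picture shows the board inside the frame: corners at about (147,63), (397,40), (428,408), (165,433) in the crop, at the expected scale for z = 78 mm. As a check on the height, I triangulate the groove corners across both views.

Run:
```python
from h import *
def tri(a,b):
    a=(a[0]/3+164.7,a[1]/3+124.7);b=((b[0]-480)/1.6+199.8,b[1]/1.6+129.8)
    e1,d1=ray('top',*a);e2,d2=ray('scene',*b);t=np.linalg.lstsq(np.c_[d1,-d2],e2-e1,rcond=None)[0]
    p,q=e1+t[0]*d1,e2+t[1]*d2;m=(p+q)/2;d=m[:2]-C;print(np.r_[d@X,d@Y,m[2]].round(4),np.linalg.norm(p-q).round(4))
for a,b in[((167,75),(678,30)),((378,57),(742,72)),((398,300),(657,124)),((180,322),(595,82)),((416,26),(765,73))]:tri(a,b)
```

```text
[-0.0613  0.1097  0.0858] 0.0019
[0.0699 0.1092 0.0823] 0.0005
[ 0.0684 -0.0477  0.0814] 0.0017
[-0.064  -0.0456  0.074 ] 0.0016
[0.0957 0.1271 0.085 ] 0.0007
```

The cheek reference reads 85 mm for a true 78, so these hand picks are noisy. I fit the groove lines to sub-pixel in the before and after pictures and compare the two heights.

Run:
```python
from h import *
from scipy.ndimage import map_coordinates as mc
def corners(f,P):
    g=cv2.GaussianBlur(cv2.imread('pics/'+f,0),(0,0),.7).astype(float);L=[]
    for i in range(4):
        a,b=P[i],P[(i+1)%4];n=np.array([a[1]-b[1],b[0]-a[0]]);n=n/np.linalg.norm(n);o=np.arange(-4,4.01,.2);pts=[]
        for t in np.linspace(.1,.9,40):
            q=a+(b-a)*t+o[:,None]*n;v=mc(g,[q[:,1],q[:,0]],order=1);w=np.clip(np.median(v)-v-3,0,None)
            if w.sum()>5: pts.append(q[0]*0+a+(b-a)*t+n*o[v.argmin()])
        vx,vy,x,y=cv2.fitLine(np.float32(pts),cv2.DIST_HUBER,0,.01,.01).ravel();L.append(np.array([vy,-vx,vy*x-vx*y]))
    r=[]
    for i in range(4):
        A_=np.array([L[i-1],L[i]]);r.append(np.linalg.solve(A_[:,:2],A_[:,2]))
    return np.array(r)
G=np.array([[-.066,.1095],[.066,.1095],[.066,-.0465],[-.066,-.0465]])
for k,(t,s,dy,h) in {'before':('t0','s0',-.064,.088),'after':('t5','s5',0,.078)}.items():
    W=np.array([np.r_[C+g[0]*X+(g[1]+dy)*Y,h] for g in G])
    c=[]
    for n,f in(('top',t),('scene',s)):
        p=proj(n,W)
        for _ in range(2):p=corners(f+'.png',p)
        c.append(p)
    for a,b in zip(*c):
        e1,d1=ray('top',*a);e2,d2=ray('scene',*b);u=np.linalg.lstsq(np.c_[d1,-d2],e2-e1,rcond=None)[0]
        p,q=e1+u[0]*d1,e2+u[1]*d2;m=(p+q)/2;d=m[:2]-C;print(k,np.r_[d@X,d@Y,m[2]].round(4),np.linalg.norm(p-q).round(4))
```

```text
before [-0.0656  0.0427  0.0911] 0.001
before [0.0662 0.0433 0.0911] 0.0003
before [ 0.0669 -0.1138  0.0904] 0.0006
before [-0.0646 -0.1147  0.0906] 0.0009
after [-0.0633  0.1097  0.0819] 0.0011
after [0.068  0.1094 0.0816] 0.0006
after [ 0.0678 -0.047   0.0805] 0.0007
after [-0.0636 -0.0474  0.0809] 0.0008
```

All four corners dropped about 9.5 mm evenly, so the board is level and in its notches, and it moved 66 mm. The robot is clear.

```bash
python3 -c "
from h import *
st();print(sign_off())"
```

```text
t 15.55 stn xy -0.2151 -0.1841 z 0.1286 yaw 0.169 F [-0.4 -0.3  0.1] w 0.0
the job is handed in; nothing more can be done
None
```

I pushed the drawer home to its firm stop, then slid the board until it dropped level into its notches (about 9.5 mm at all four groove corners), and handed in the job at 15.6 s with the arm clear; no verdict came back.

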